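# Open the choke and point out the small throat of the twin-throat carburettor

### The job

Show the trainee which throat of the twin-throat carburettor feeds the engine at idle: with the fingertips push its choke lever over until both choke flaps stand fully open, then point down into the smaller of its two throats, with the fingertips about 2 cm above the middle of its rim and touching nothing, and hold still there for a good three seconds. Do not lift, tip or shove the carburettor about, and leave everything else on the bench where it is.

Things in the scene. Friction and masses are not known exactly. Their poses are not given: they have to be found in the camera images.
- twin_carb: grey cast carburettor with two air horns on top, on a loose steel stand (2.2-3.4 kg; pushes over 5 N at lever height tip or slide it). Origin: on the bench under its middle, z up. Base plate x -55..75, y -55..55 mm; main body 68x114 mm, top z 126; float bowl on the +x side to x 95 (fuel inlet 120), top z 130. Horns in a row along y, rims at z 156; choke lever on the -y end, throttle lever below it
- small_throat (a point): centre of the rim of the smaller air horn (bore 36 mm, outside 44 mm), in the rim's plane, 156 mm above the bench, at y +28 mm of the carburettor; z points up out of the throat. Open, its choke flap stands on edge in the middle of the bore, just below the rim
- large_throat (a point): centre of the rim of the larger air horn (bore 50 mm, outside 58 mm), in the rim's plane, 156 mm above the bench, at y -24 mm of the carburettor. Open, its choke flap stands 7 mm above the rim
- choke (a joint): angle of the choke (rad): 0 = closed, both brass flaps flat across the throats; 1.45 = fully open at its stop, both flaps on edge. Flaps, shaft and lever are one piece that stays where it is left (friction about 1 N at the pin, no spring). Starts between 0 and 0.4
- choke_pin (a point): middle of the brass cable pin on the tip of the choke lever: 8 mm thick, along the carburettor's y, 20 mm long outward (-y) from the lever plate, 12 mm head at its end; 77 mm from the carburettor's middle. It swings 38 mm from the shaft, from 0.75 rad off vertical towards the carburettor's -x (closed) over the top to 0.70 rad towards +x (open): push it towards +x
- choke_shaft (a point): point on the axis of the choke shaft, beside the pin (77 mm out from the carburettor's middle towards -y), 138 mm above the bench; the axis runs along the carburettor's y. The pin stays 28 to 38 mm above the shaft, and nothing else is there, so fingertips 10 to 20 mm above the shaft moved level towards the carburettor's +x push the pin all the way
- single_carb: the other carburettor, smaller, with one open throat (bore 42 mm, rim 128 mm above the bench), a round float bowl on its +x side and no choke, on its own loose stand with a base 108 by 96 mm; origin on the bench under the throat. Leave it alone
- carb_float: brass float of two lying drums, 44 x 66 x 27 mm over all, loose; origin underneath in the middle
- screwdriver: screwdriver with black handle, 180 mm long, lying along its x; origin underneath
- wrench: steel wrench, 160 mm long, lying along its x; origin underneath
- spray_can: upright aerosol can, 65 mm in diameter, 178 mm high; origin in the middle of its underside
- tumbler: blue plastic tumbler, 74 mm wide at the rim, 120 mm high; origin in the middle of its underside
- tape_roll: roll of tan tape lying flat, 100 mm in diameter, 48 mm high; origin in the middle of its underside
- screw_jar: clear jar with a steel cap, 60 mm in diameter, 75 mm high; origin in the middle of its underside

How it is judged:
On the way, in this order (a step that is already met when the one before it is completed fails the run):
1. the choke is pushed fully open (at least 1.25 of its 1.45 rad) (value of joint choke above 1.25 rad), for 0.2 s.
2. the fingers point at the smaller throat for 2.5 s without a break: grasp point within 15 mm of its axis, fingertips about 5 to 47 mm above its rim, touching nothing of the carburettor (horizontal distance between the grasp point and small_throat below 0.015 m and z of the grasp point in the frame of small_throat between 0.024 and 0.066 m and contact force between each of the fingers, the arm and twin_carb below 0.1 N and value of joint choke above 1.25 rad), for 2.5 s.
At the end, for the whole second after the job is handed in: The choke is still fully open (over 1.25 rad), the twin-throat carburettor stands upright and at rest within 25 mm of where it stood, and every other thing on the bench is within 20 mm of where it was (value of joint choke above 1.25 rad and distance of twin_carb from where it was at the start of the episode below 0.025 m and angle between twin_carb's own z axis and vertical below 0.05 rad and linear speed of twin_carb below 0.01 m/s and distance of each of single_carb, carb_float, screwdriver, wrench, spray_can, tumbler, tape_roll, screw_jar from where it was at the start of the episode below 0.02 m); the robot touches nothing.
It fails at once if the twin-throat carburettor is lifted, shoved more than 25 mm or tipped more than 0.15 rad (distance of twin_carb from where it was at the start of the episode above 0.025 m or angle between twin_carb's own z axis and vertical above 0.15 rad).
It fails at once if the fingers touch the carburettor at the throat that they point at (horizontal distance between the grasp point and small_throat below 0.03 m and contact force between the fingers and twin_carb above 0.3 N).
It fails at once if another thing on the bench is lifted or moved more than 20 mm (distance of any of single_carb, carb_float, screwdriver, wrench, spray_can, tumbler, tape_roll, screw_jar from where it was at the start of the episode above 0.02 m).
It also fails if it takes over 48 s, if anything falls off the work surface, if the arm or the gripper's body presses on something with over 40 N, if the wrist force passes 120 N, or if a joint passes its speed limit or range.

### The arm

A 6-joint arm with a two-finger parallel gripper is mounted at the origin on the work surface. World frame = base frame: x ahead of the robot, y to its left, z up, the work surface at z = 0. Lengths are in m, angles in rad, forces in N, time in s.
With the tool pointing down it reaches from about 0.25 to 0.725 m from the base axis. Payload 4 kg.
Tool frame: the origin (TCP) lies where the fingers leave the gripper's body, on its centre line; the fingertips stand 73 mm ahead of it and the grasp point (between the pads) lies 54 mm ahead of it (bot.tip_reach is the z of the fingertips in the tool frame, in m); z points along the fingers, x is the direction in which the jaws open and shut, and the axes are right-handed (so a half turn about z gives the same grasp; the last joint's range is limited). The gripper opens to 85 mm and grips with 20 to 120 N. Pads are 22 mm wide; open, the fingers measure 114 mm over their backs; the gripper's body (76 mm by 85 mm) begins 54 mm behind the grasp point. The pads swing forward as they close: fully open they stand 13 mm farther back than shut.
Start: joints at [-1.169, 0.241, 0.005, 1.335, 0, 1.571], TCP at [0.196, -0.46, 0.304] pointing down, gripper open.
Joint ranges: [-2.72, 2.72], [-1.05, 1.87], [-1.09, 1.28], [-1.99, 2.15], [-1.42, 1.44], [-3.14, 3.14]. Speed limits (rad/s): [2.79, 2.79, 3.14, 3.14, 3.14, 3.14].

### API

Orientations are given as a unit quaternion [x, y, z, w].
In Python, from workcell import bot, vision, job_done gives the robot as it stands.
- The arm moves only by the tool drive_tool, never from a script. Its argument "steps" is one flat list of numbers, 7 for each row, row after row: the shift along the tool's x, y, z in m, then the turn, a rotation vector about the tool's x, y, z in degrees, then the closure, from -1 (fully open) to 1 (shut). A call has 1 to 8 rows; each row shifts and turns the commanded pose from where the row before left it, along the tool's axes as they then stand; what a row does not reach is not made up. A row lasts 1/12 s, in which the tool goes at most 41.7 mm and 7.16 degrees, less where a joint would pass 70% of its speed; a pose out of reach is approached as far as the arm can. A call is refused whole if a number of a shift passes 0.0417 or a number of a turn 7.16, either way. A call with a gripper value outside its range is refused whole. The fingers move at their own pace and stop on an object; the grip force is fixed at half the most. Time passes only in rows, so rows that do not move let the fingers close. It gives the time, the measured TCP pose, the force and the opening at its end, in the units of the state.
- bot.get_obs(): the state, without advancing time (a new reading comes with each control period).
- vision.camera(name): name is "scene" or "side" or "wrist"; returns (picture, depth): 420x560x3 uint8, red, green, blue; 420x560 float32, m along the optical axis (not along the pixel's ray), 0 where there is no reading.
- vision.camera_model(name): a dict with "mtx" (3x3 intrinsics, pixels), "rvec" (rotation vector, rad) and "tvec" (3), from world to camera coordinates, as OpenCV has them. Camera axes: x right, y down, z forward; pixel columns grow to the right and rows downward; lengths in m; the calibration is good to about 2 mm. The wrist camera is an equidistant fisheye: a pixel r from the principal point sees the ray r / f radians off the axis. A picture is of the moment at which its call begins: read the wrist's pose just before it. camera_model takes no time and is no camera call; for the wrist camera it gives the pose at the moment of the call.
- job_done(): hands the job in, once; it reports no verdict.
The state is a dict: "clock": time; "joint_pos": joint angles; "joint_vel": joint speeds; "tau": joint torques, N m; "eef_pos": TCP position; "tool_rot": TCP orientation; "ft_force": force on the tool from outside, world axes, zero at the start; "ft_torque": the same for the moment, N m; "grip_width": finger opening in m.
Only numpy, scipy, OpenCV 4.12 (cv2) and the standard library are available. Lean on these libraries where they do the work, as an engineer would, in place of code of your own. Each camera call takes 0.05 s, during which the arm holds its last target.

## Working session

There is one attempt and no reset: what is moved stays moved. The work goes in short steps, Python scripts to look and compute and a tool call to move; the robot and the scene stay as the last step left them, time stands still between calls to the robot, and variables do not carry over. Pictures are saved under pics/ and viewed, and the job is handed in when it is done.

Besides the shell and the picture viewer there is one more tool, called after ">>>" by a JSON object that holds its "api" and its "payload", one argument or row to a line. drive_tool: Moves the arm, as the interface text tells. Its arguments: {"type":"object","properties":{"steps":{"type":"array"}},"required":["steps"]}

```bash
mkdir -p pics; ls
cat > h.py <<'E'
import numpy as np, cv2
from workcell import bot, vision, job_done
def save(n,fn):
    m=vision.camera_model(n); im,d=vision.camera(n)
    cv2.imwrite(f'pics/{fn}.png',im[:,:,::-1]); np.savez(f'pics/{fn}.npz',im=im,d=d,mtx=m['mtx'],rvec=m['rvec'],tvec=m['tvec'])
def cloud(fn):
    z=np.load(f'pics/{fn}.npz'); d=z['d'];K=z['mtx'];R=cv2.Rodrigues(z['rvec'])[0];t=z['tvec'].reshape(3)
    v,u=np.mgrid[:d.shape[0],:d.shape[1]]
    P=np.stack([(u-K[0,2])/K[0,0]*d,(v-K[1,2])/K[1,1]*d,d],-1)
    W=(P-t)@R
    W[d==0]=np.nan
    return z['im'],W
E
python3 - <<'E'
from h import *
save('scene','s0');save('side','d0')
o=bot.get_obs();print(o)
for n in('scene','side'):
    m=vision.camera_model(n);R=cv2.Rodrigues(np.array(m['rvec']))[0];print(n,m['mtx'],-R.T@np.array(m['tvec']).reshape(3),R)
E
```

```text
pics
{'clock': 0.1, 'joint_pos': array([-1.16899667e+00,  2.41340397e-01,  3.85342655e-03,  1.33522369e+00,
        1.54469832e-05,  1.57079773e+00]), 'joint_vel': array([ 0.00011736, -0.00109509,  0.00198951,  0.00024958,  0.00063077,
       -0.00017768]), 'tau': array([-3.99640358e-04, -3.73136902e+01,  2.53010792e+01,  1.08469135e-02,
        1.05389425e-06,  1.50650794e-05]), 'eef_pos': array([ 0.19536922, -0.45977383,  0.30309838]), 'tool_rot': array([ 8.33988227e-01, -5.51781407e-01, -7.94003817e-04, -5.34586292e-04]), 'ft_force': array([-0.71012583, -0.06978411,  0.03431595]), 'ft_torque': array([ 0.07169958, -0.05384627,  0.04277244]), 'grip_width': 0.08544826727675398}
scene [[465.70197031   0.         280.7710957 ]
 [  0.         465.70197031 198.45100829]
 [  0.           0.           1.        ]] [1.32977241 0.20096269 1.11929905] [[-0.24674346  0.96907243  0.00403572]
 [ 0.77778335  0.20051854 -0.595689  ]
 [-0.57807502 -0.14384345 -0.80320504]]
side [[515.24987826   0.         278.37439088]
 [  0.         515.24987826 215.24010738]
 [  0.           0.           1.        ]] [ 0.5119729  -1.10329455  0.83872141] [[ 0.99894865 -0.0436152   0.01411804]
 [-0.01151198 -0.53675551 -0.84365929]
 [ 0.0443743   0.84260978 -0.53669328]]
```

View pics/s0.png

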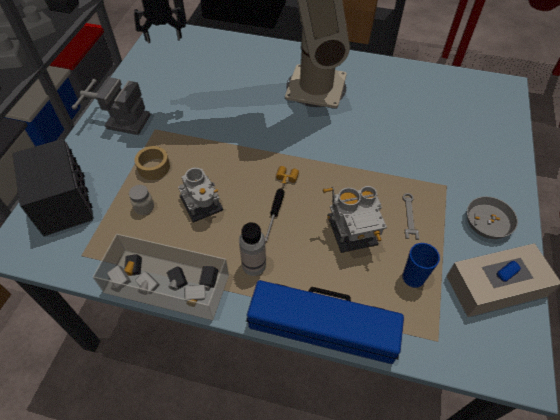

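View pics/d0.png

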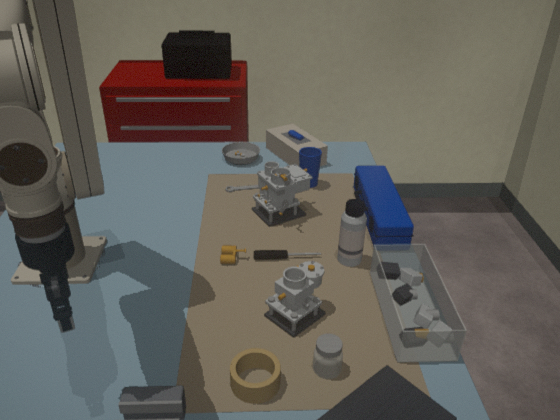

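The twin carburettor is at scene (355,215), with its large horn near (348,198), small horn near (368,194) and brass pin near (328,189). In the side view it's at (280,190). Next I'll measure it.

Run:
```python
from h import *
im,W=cloud('s0')
cv2.imwrite('pics/s0c.png',cv2.resize(im[165:260,300:400,::-1],None,fx=6,fy=6,interpolation=cv2.INTER_CUBIC))
im2,W2=cloud('d0')
cv2.imwrite('pics/d0c.png',cv2.resize(im2[140:235,240:330,::-1],None,fx=6,fy=6,interpolation=cv2.INTER_CUBIC))
for I,w,b in((im,W,(165,260,300,400)),(im2,W2,(140,235,240,330))):
    w=w[b[0]:b[1],b[2]:b[3]].reshape(-1,3); w=w[np.isfinite(w[:,0])]
    for lo,hi in((.151,.161),(.12,.134),(.161,.19)):
        s=w[(w[:,2]>lo)&(w[:,2]<hi)]
        print(lo,len(s),s.min(0),s.max(0),s.mean(0)) if len(s) else 0
for p in [(197,348),(194,368),(189,328)]: print(p,W[p])
# top-down height map
A=np.concatenate([W.reshape(-1,3),W2.reshape(-1,3)]);A=A[np.isfinite(A[:,0])]
np.save('pics/A.npy',A)
```

```text
0.151 204 [0.53809561 0.15318419 0.15105365] [0.61420233 0.26407079 0.1608544 ] [0.57523872 0.21267963 0.15543531]
0.12 1113 [0.53436988 0.15381241 0.12000344] [0.67911035 0.30449512 0.13395265] [0.62115951 0.24135369 0.12776898]
0.161 45 [0.57075117 0.1293386  0.16117891] [0.60009723 0.21544082 0.17659034] [0.58936438 0.14503869 0.17061228]
0.151 130 [0.54111781 0.15275809 0.15111637] [0.61195341 0.2673789  0.15919904] [0.57371806 0.2205093  0.15464074]
0.12 543 [0.51787078 0.15322694 0.1200054 ] [0.72398005 0.43901483 0.1339854 ] [0.60826577 0.22869031 0.12682794]
0.161 40 [0.57785302 0.12743174 0.16469985] [0.59912226 0.16193719 0.17722656] [0.58782579 0.14328189 0.17033265]
(197, 348) [0.57657345 0.19537277 0.14036956]
(194, 368) [0.55368481 0.24488651 0.14046827]
(189, 328) [0.5868391  0.1413789  0.17010089]
```

View pics/s0c.png

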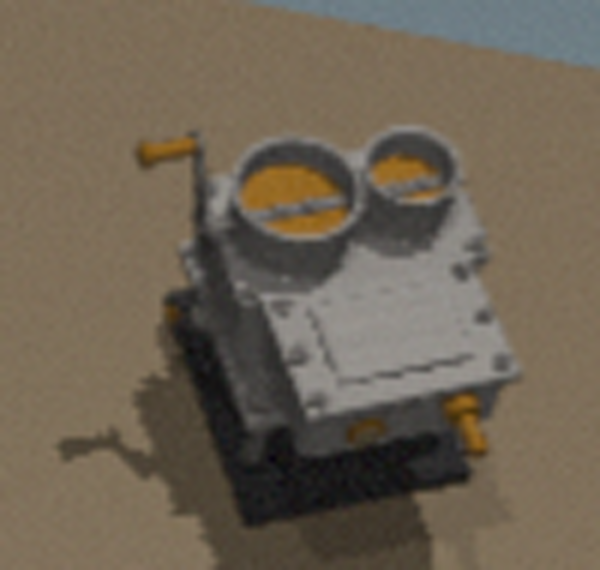

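View pics/d0c.png

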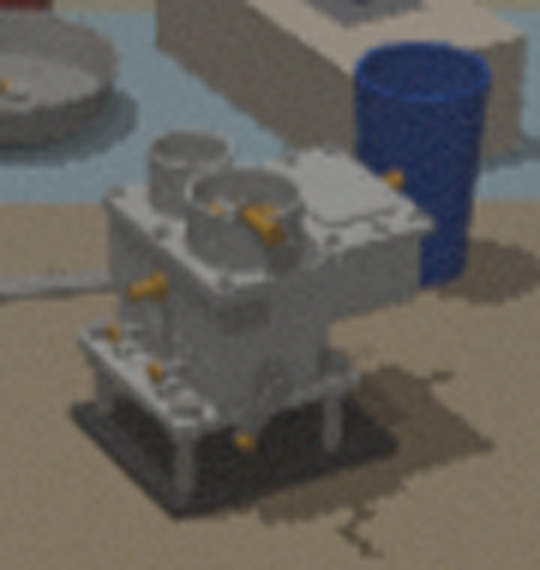

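```bash
cat > fit.py <<'E'
from h import *
from scipy.optimize import least_squares
def fit(A):
    s=A[(A[:,2]>.1515)&(A[:,2]<.160)&(abs(A[:,0]-.58)<.07)&(abs(A[:,1]-.21)<.08)]
    def loc(p,q):
        c,sn=np.cos(p[2]),np.sin(p[2]);d=q[:,:2]-p[:2];return np.c_[d[:,0]*c+d[:,1]*sn,-d[:,0]*sn+d[:,1]*c]
    def f(p):
        q=loc(p,s)
        r1=np.hypot(q[:,0],q[:,1]+.024);r2=np.hypot(q[:,0],q[:,1]-.028)
        e=lambda r,a,b:np.where(r<a,a-r,np.where(r>b,r-b,0))+0.1*abs(r-(a+b)/2)
        return np.minimum(np.minimum(e(r1,.025,.029),e(r2,.018,.022)),.008)
    r=least_squares(f,[.565,.22,.43],loss='soft_l1',f_scale=.002,x_scale=[.01,.01,.1],diff_step=1e-4)
    return r.x,r.cost,np.median(f(r.x)),len(s),loc
if __name__=='__main__':
    for n in('s0','d0'):
        im,W=cloud(n);A=W.reshape(-1,3);A=A[np.isfinite(A[:,0])]
        x,c,m,k,loc=fit(A);print(n,x,np.degrees(x[2]),c,m,k)
        s=A[(A[:,2]>.161)&(A[:,2]<.19)&(abs(A[:,0]-.58)<.07)&(abs(A[:,1]-.15)<.06)]
        q=loc(x,s);print('pin',np.c_[q,s[:,2]].mean(0),np.c_[q,s[:,2]].min(0),np.c_[q,s[:,2]].max(0))
    A=np.load('pics/A.npy');x=fit(A);print('both',x[:4])
    x=x[0];c,s=np.cos(x[2]),np.sin(x[2])
    for nm,p in(('small',(0,.028)),('large',(0,-.024)),('shaft',(0,-.077)),('start',(-.06,-.077))):
        print(nm,x[0]+c*p[0]-s*p[1],x[1]+s*p[0]+c*p[1])
E
python3 fit.py
```

```text
s0 [0.57409674 0.21859094 0.48296812] 27.67203503675754 0.00014167757767821686 0.0001093193911446553 189
pin [-0.02100549 -0.0738433   0.17082667] [-0.02800944 -0.08985827  0.16315662] [-0.01103214 -0.06223076  0.17659034]
d0 [0.57292473 0.2204587  0.47878592] 27.432412542772585 7.71864973610617e-05 0.00014558389096793918 125
pin [-0.02233001 -0.0753636   0.17033265] [-0.02760046 -0.09190229  0.16469985] [-0.01389279 -0.05828752  0.17722656]
both (array([0.57379635, 0.21955582, 0.48154206]), np.float64(0.0002439137501032808), np.float64(0.00013968017058381792), 314)
small 0.5608282468861056 0.24437171383139386
large 0.5849118610514952 0.19828506143905097
shaft 0.6094586216431422 0.15131212726993226
start 0.5562817150365927 0.12352334169448272
```

Both cameras agree: the carburettor is at (0.574, 0.220) with a yaw of about 27.6°. The pin is at x −21 mm, z 170 mm, so the choke is at roughly 0.15 rad, and this matches the given sizes. Now I'll turn the tool x onto carb x and close the fingers.

>>> {"api": "drive_tool", "payload": {
  "steps": [0,0,0,0,0,-7,1,0,0,0,0,0,-7,1,0,0,0,0,0,-7,1,0,0,0,0,0,-7,1,0,0,0,0,0,-7,1,0,0,0,0,0,-7,1,0,0,0,0,0,-7,1,0,0,0,0,0,-7,1]
}}

```text
clock: 0.77
eef_pos: [0.1954, -0.4599, 0.3033]
tool_rot: [0.996, -0.093, -0.0, -0.001]
ft_force: [0.6, 0.5, 0.2]
grip_width: 0.0001
```

>>> {"api": "drive_tool", "payload": {
  "steps": [0,0,0,0,0,-7,1,0,0,0,0,0,-7,1,0,0,0,0,0,-7,1,0,0,0,0,0,-7,1,0,0,0,0,0,-7,1,0,0,0,0,0,-3.5,1,0,0,0,0,0,0,1]
}}

```text
clock: 1.35
eef_pos: [0.1954, -0.4599, 0.3034]
tool_rot: [0.971, 0.238, -0.0, -0.001]
ft_force: [-0.5, 0.5, 0.4]
grip_width: 0.0001
```

```bash
cat > go.py <<'E'
from h import *
from scipy.spatial.transform import Rotation as R
import sys
C=np.array([.5738,.21956]);Y=.4815
def st(goal=None):
    o=bot.get_obs();r=R.from_quat(o['tool_rot']);M=r.as_matrix();p=o['eef_pos']
    c,s=np.cos(Y),np.sin(Y);d=p[:2]-C
    print('t',round(o['clock'],2),'tcp',p.round(4),'tipz',round(p[2]-bot.tip_reach,4),'carb xy',(round(c*d[0]+s*d[1],4),round(-s*d[0]+c*d[1],4)),'F',o['ft_force'].round(2),'w',round(o['grip_width'],4))
    print('q',o['joint_pos'].round(3),'yaw',np.degrees(np.arctan2(M[1,0],M[0,0])).round(2),'z',M[:,2].round(4))
    Rt=np.array([[c,s,0],[s,-c,0],[0,0,-1]]).T.T
    # desired tool: x=carb x, y=-carb y, z down
    D=np.column_stack([[c,s,0],[s,-c,0],[0,0,-1]])
    print('rotvec to desired deg',np.degrees(R.from_matrix(M.T@D).as_rotvec()).round(2))
    if goal is not None:
        g=np.array([C[0]+c*goal[0]-s*goal[1],C[1]+s*goal[0]+c*goal[1],goal[2]+bot.tip_reach])
        print('shift in tool',(M.T@(g-p)).round(4))
if __name__=='__main__':
    print(bot.tip_reach); st([float(a) for a in sys.argv[1:4]] if len(sys.argv)>3 else None)
E
python3 go.py -0.065 -0.082 0.23
python3 - <<'E'
import numpy as np
from h import *
im,W=cloud('s0')
for n,(v,u) in dict(can=(235,252),tumbler=(255,420),wrench=(215,410),driver=(205,277),flt=(175,287)).items(): print(n,W[v-4:v+5,u-4:u+5].reshape(-1,3)[::20].round(3)[:2])
E
```

```text
0.0726
t 1.35 tcp [ 0.1954 -0.4599  0.3034] tipz 0.2308 carb xy (np.float64(-0.65), np.float64(-0.427)) F [-0.52  0.5   0.41] w 0.0001
q [-1.169  0.241  0.004  1.335 -0.    -0.079] yaw 27.57 z [-5.0e-04  1.1e-03 -1.0e+00]
rotvec to desired deg [-0.07 -0.   -0.02]
shift in tool [ 0.5849 -0.3452  0.0013]
can [[ 0.765 -0.02   0.177]
 [ 0.77  -0.013  0.177]]
tumbler [[0.664 0.391 0.089]
 [0.66  0.399 0.076]]
wrench [[ 0.476  0.368 -0.002]
 [ 0.486  0.374  0.005]]
driver [[ 0.554 -0.016  0.02 ]
 [ 0.566 -0.006  0.03 ]]
flt [[ 0.439 -0.014  0.025]
 [ 0.429 -0.01   0.004]]
```

>>> {"api": "drive_tool", "payload": {
  "steps": [0.024,-0.0144,0,0,0,0,1,0.024,-0.0144,0,0,0,0,1,0.024,-0.0144,0,0,0,0,1,0.024,-0.0144,0,0,0,0,1,0.024,-0.0144,0,0,0,0,1,0.024,-0.0144,0,0,0,0,1,0.024,-0.0144,0,0,0,0,1,0.024,-0.0144,0,0,0,0,1]
}}

```text
clock: 2.02
eef_pos: [0.3129, -0.268, 0.3037]
tool_rot: [0.972, 0.237, -0.0, -0.0]
ft_force: [-0.4, 0.1, 1.3]
grip_width: 0.0001
```

>>> {"api": "drive_tool", "payload": {
  "steps": [0.024,-0.0144,0,0,0,0,1,0.024,-0.0144,0,0,0,0,1,0.024,-0.0144,0,0,0,0,1,0.024,-0.0144,0,0,0,0,1,0.024,-0.0144,0,0,0,0,1,0.024,-0.0144,0,0,0,0,1,0.024,-0.0144,0,0,0,0,1,0.024,-0.0144,0,0,0,0,1]
}}

```text
clock: 2.68
eef_pos: [0.43, -0.0771, 0.3037]
tool_rot: [0.972, 0.237, -0.0, -0.0]
ft_force: [0.0, 0.3, -0.0]
grip_width: 0.0003
```

>>> {"api": "drive_tool", "payload": {
  "steps": [0.024,-0.0144,0,0,0,0,1,0.024,-0.0144,0,0,0,0,1,0.024,-0.0144,0,0,0,0,1,0.024,-0.0144,0,0,0,0,1,0.024,-0.0144,0,0,0,0,1,0.024,-0.0144,0,0,0,0,1,0.012,-0.0144,0,0,0,0,1,0,0,0,0,0,0,1]
}}

```text
clock: 3.35
eef_pos: [0.5222, 0.0862, 0.303]
tool_rot: [0.971, 0.239, -0.0, -0.001]
ft_force: [-0.5, -0.2, -0.6]
grip_width: 0.0001
```

```bash
python3 go.py -0.06 -0.082 0.150
python3 - <<'E'
from h import *
save('side','d1');save('scene','s1');save('wrist','w1')
for a,b in(('d1',(110,235,240,330)),('s1',(140,260,290,400))):
    im=cv2.imread(f'pics/{a}.png');cv2.imwrite(f'pics/{a}c.png',cv2.resize(im[b[0]:b[1],b[2]:b[3]],None,fx=5,fy=5,interpolation=cv2.INTER_CUBIC))
E
```

```text
0.0726
t 3.35 tcp [0.5222 0.0862 0.303 ] tipz 0.2304 carb xy (np.float64(-0.1075), np.float64(-0.0943)) F [-0.53 -0.2  -0.61] w 0.0001
q [1.630e-01 2.990e-01 8.200e-02 1.354e+00 1.000e-03 1.251e+00] yaw 27.66 z [-7.0e-04  1.2e-03 -1.0e+00]
rotvec to desired deg [-0.08  0.    0.07]
shift in tool [ 0.0475 -0.0121  0.0804]
```

View pics/d1c.png

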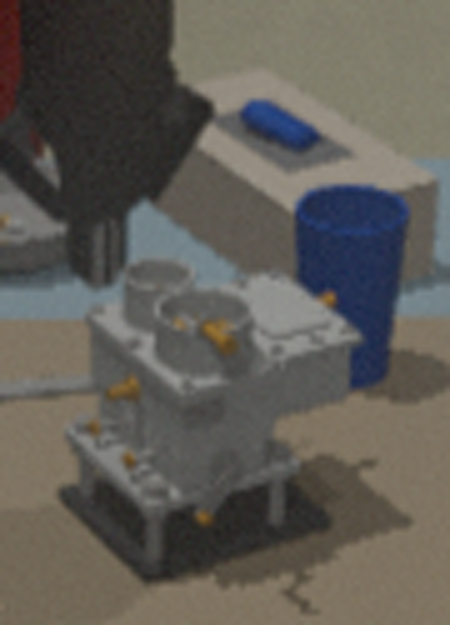

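View pics/w1.png

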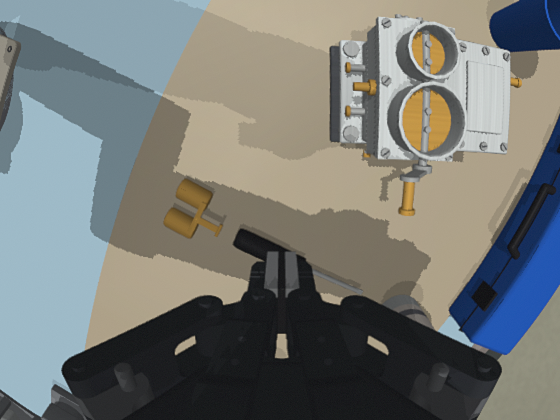

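The wrist view shows the pin at (408,195), the lever at (415,170) and both horns closed. The gripper's knuckles spread along the jaw direction above the pads, so I'll measure how far above the tips they start.

Run:
```python
from h import *
C=np.array([.5222,.0862]);c,s=np.cos(.4815),np.sin(.4815)
for n in('s1','d1'):
    im,W=cloud(n);A=W.reshape(-1,3);A=A[np.isfinite(A[:,0])]
    d=A[:,:2]-C;q=np.c_[d@[c,s],d@[-s,c],A[:,2]-.2304]
    q=q[(abs(q[:,0])<.1)&(abs(q[:,1])<.06)]
    for z in np.arange(-.005,.1,.006):
        k=q[(q[:,2]>z)&(q[:,2]<z+.006)]
        if len(k): print(n,z.round(3),len(k),k[:,:2].min(0).round(3),k[:,:2].max(0).round(3))
```

```text
s1 0.001 5 [ 0.001 -0.013] [0.006 0.009]
s1 0.007 14 [-0.007 -0.015] [0.013 0.003]
s1 0.013 12 [-0.007 -0.014] [0.013 0.005]
s1 0.019 15 [ 0.    -0.014] [0.013 0.004]
s1 0.025 10 [-0.    -0.014] [0.014 0.003]
s1 0.031 5 [-0.007 -0.014] [ 0.006 -0.01 ]
s1 0.037 4 [-0.01  -0.014] [ 0.009 -0.013]
s1 0.043 7 [-0.01  -0.015] [0.028 0.005]
s1 0.049 21 [-0.027 -0.016] [0.03  0.002]
s1 0.055 9 [ 0.008 -0.015] [ 0.035 -0.005]
s1 0.061 14 [-0.044 -0.015] [ 0.043 -0.004]
s1 0.067 32 [-0.041 -0.02 ] [0.048 0.007]
s1 0.073 18 [-0.015 -0.02 ] [0.054 0.002]
s1 0.079 21 [-0.02 -0.02] [0.057 0.013]
s1 0.085 42 [-0.01 -0.02] [0.061 0.008]
s1 0.091 61 [-0.012 -0.022] [0.062 0.015]
s1 0.097 36 [ 0.005 -0.023] [0.058 0.014]
d1 -0.005 1 [-0.006  0.005] [-0.006  0.005]
d1 0.001 13 [-0.006 -0.011] [ 0.014 -0.001]
d1 0.007 21 [-0.013 -0.013] [0.015 0.007]
d1 0.013 26 [-0.012 -0.015] [0.015 0.006]
d1 0.019 25 [-0.014 -0.014] [0.017 0.005]
d1 0.025 27 [-0.013 -0.011] [0.017 0.009]
d1 0.031 20 [-0.013 -0.011] [0.013 0.003]
d1 0.037 19 [-0.013 -0.014] [0.01  0.002]
d1 0.043 41 [-0.029 -0.017] [0.034 0.009]
d1 0.049 65 [-0.033 -0.015] [0.037 0.013]
d1 0.055 68 [-0.038 -0.016] [0.041 0.013]
d1 0.061 62 [-0.044 -0.018] [0.049 0.016]
d1 0.067 71 [-0.048 -0.021] [0.051 0.016]
d1 0.073 73 [-0.053 -0.02 ] [0.056 0.01 ]
d1 0.079 76 [-0.058 -0.02 ] [0.06  0.001]
d1 0.085 98 [-0.061 -0.02 ] [0.061 0.01 ]
d1 0.091 107 [-0.06  -0.021] [0.061 0.013]
d1 0.097 92 [-0.053 -0.024] [0.05  0.009]
```

Pads are about ±14 mm in carb x, and the knuckles start 43 mm above the tips. With the tips at 0.153 there's about 14 mm clearance over the pin. Descending behind it now.

>>> {"api": "drive_tool", "payload": {
  "steps": [0.006,-0.0013,0.0097,0,0,0,1,0.006,-0.0013,0.0097,0,0,0,1,0.006,-0.0013,0.0097,0,0,0,1,0.006,-0.0013,0.0097,0,0,0,1,0.006,-0.0013,0.0097,0,0,0,1,0.006,-0.0013,0.0097,0,0,0,1,0.006,-0.0013,0.0097,0,0,0,1,0.006,-0.0013,0.0097,0,0,0,1]
}}

```text
clock: 4.17
eef_pos: [0.5596, 0.1149, 0.225]
tool_rot: [0.971, 0.238, -0.0, -0.0]
ft_force: [-0.9, -0.1, -0.0]
grip_width: 0.0
```

>>> {"api": "drive_tool", "payload": {
  "steps": [0,0,0,0,0,0,1,0,0,0,0,0,0,1]
}}

```text
clock: 4.33
eef_pos: [0.5589, 0.1147, 0.2253]
tool_rot: [0.971, 0.238, -0.001, 0.0]
ft_force: [-1.0, 0.4, 0.4]
grip_width: -0.0001
```

```bash
python3 go.py -0.048 -0.084 0.153
python3 - <<'E'
from h import *
save('side','d2');save('wrist','w2')
for a,b in(('d2',(110,235,240,330)),):
    im=cv2.imread(f'pics/{a}.png');cv2.imwrite(f'pics/{a}c.png',cv2.resize(im[b[0]:b[1],b[2]:b[3]],None,fx=5,fy=5,interpolation=cv2.INTER_CUBIC))
E
```

```text
0.0726
t 4.33 tcp [0.5589 0.1147 0.2253] tipz 0.1527 carb xy (np.float64(-0.0617), np.float64(-0.0861)) F [-0.96  0.44  0.37] w -0.0001
q [ 0.202  0.424  0.058  1.206 -0.     1.292] yaw 27.55 z [-2.e-03 -5.e-04 -1.e+00]
rotvec to desired deg [-0.03  0.11 -0.04]
shift in tool [ 0.0137 -0.0021 -0.0004]
```

View pics/d2c.png

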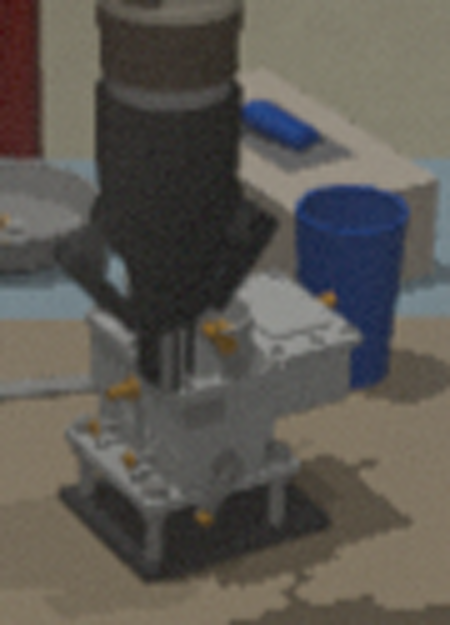

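View pics/w2.png

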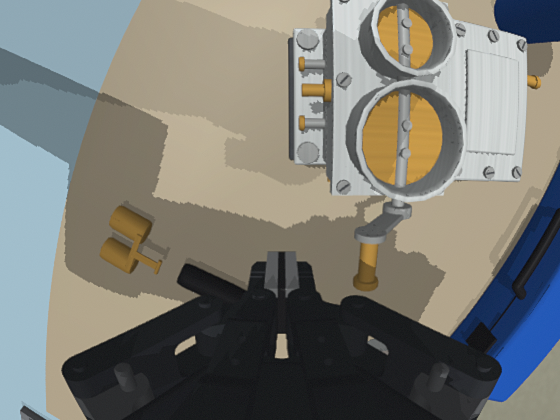

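The fingers are behind the pin, with the pin at (367,265) in the wrist view and about 20 mm of gap. Pushing towards +x.

>>> {"api": "drive_tool", "payload": {
  "steps": [0.003,-0.002,0,0,0,0,1,0.003,0,0,0,0,0,1,0.003,0,0,0,0,0,1,0.003,0,0,0,0,0,1,0.003,0,0,0,0,0,1,0.003,0,0,0,0,0,1,0.003,0,0,0,0,0,1,0.003,0,0,0,0,0,1]
}}

```text
clock: 5.1
eef_pos: [0.5786, 0.1267, 0.2265]
tool_rot: [0.971, 0.238, -0.001, 0.0]
ft_force: [-3.1, -1.5, 3.2]
grip_width: 0.0003
```

>>> {"api": "drive_tool", "payload": {
  "steps": [0.003,0,0,0,0,0,1,0.003,0,0,0,0,0,1,0.003,0,0,0,0,0,1,0.003,0,0,0,0,0,1,0.003,0,0,0,0,0,1,0.003,0,0,0,0,0,1,0.003,0,0,0,0,0,1,0.003,0,0,0,0,0,1]
}}

```text
clock: 5.77
eef_pos: [0.6012, 0.1387, 0.2262]
tool_rot: [0.971, 0.238, 0.0, -0.0]
ft_force: [-1.3, -0.5, 0.7]
grip_width: -0.0001
```

```bash
python3 go.py 0 -0.084 0.153
python3 - <<'E'
from h import *
save('side','d3');save('wrist','w3')
E
```

```text
0.0726
t 5.77 tcp [0.6012 0.1387 0.2262] tipz 0.1536 carb xy (np.float64(-0.0132), np.float64(-0.0844)) F [-1.31 -0.49  0.71] w -0.0001
q [0.227 0.512 0.201 1.26  0.    1.317] yaw 27.52 z [ 0.e+00  2.e-04 -1.e+00]
rotvec to desired deg [-0.01 -0.01 -0.06]
shift in tool [ 0.0132 -0.0004  0.0006]
```

View pics/w3.png

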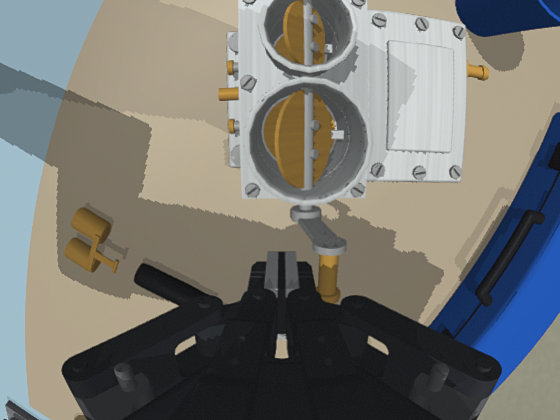

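The flaps are past halfway, the pin at (328,275) follows the fingers, and the force is about 1.4 N. I'll continue slowly.

>>> {"api": "drive_tool", "payload": {
  "steps": [0.002,0,0,0,0,0,1,0.002,0,0,0,0,0,1,0.002,0,0,0,0,0,1,0.002,0,0,0,0,0,1,0.002,0,0,0,0,0,1,0.002,0,0,0,0,0,1,0.001,0,0,0,0,0,1,0.001,0,0,0,0,0,1]
}}

```text
clock: 6.53
eef_pos: [0.6132, 0.1449, 0.2261]
tool_rot: [0.971, 0.238, -0.0, 0.0]
ft_force: [-2.6, 0.0, -1.4]
grip_width: -0.0002
```

```bash
python3 go.py 0.004 -0.084 0.153
python3 - <<'E'
from h import *
save('side','d4');save('wrist','w4')
E
```

```text
0.0726
t 6.53 tcp [0.6132 0.1449 0.2261] tipz 0.1535 carb xy (np.float64(0.0003), np.float64(-0.0844)) F [-2.56  0.02 -1.35] w -0.0002
q [ 0.232  0.539  0.246  1.278 -0.     1.323] yaw 27.52 z [-6.e-04 -2.e-04 -1.e+00]
rotvec to desired deg [-0.01  0.04 -0.07]
shift in tool [ 0.0037 -0.0004  0.0005]
```

View pics/w4.png

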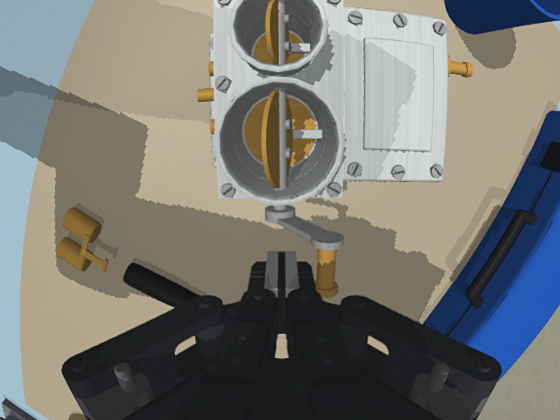

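>>> {"api": "drive_tool", "payload": {
  "steps": [0.001,0,0,0,0,0,1,0.001,0,0,0,0,0,1,0.001,0,0,0,0,0,1,0.001,0,0,0,0,0,1,0,0,0,0,0,0,1,0,0,0,0,0,0,1]
}}

```text
clock: 7.13
eef_pos: [0.6168, 0.1467, 0.2262]
tool_rot: [0.971, 0.238, -0.0, 0.0]
ft_force: [-0.9, -0.9, -1.4]
grip_width: 0.0001
```

```bash
python3 go.py 0.004 -0.084 0.153
python3 - <<'E'
from h import *
from fit import fit
save('side','d5');save('wrist','w5');save('scene','s5')
for n in('s5','d5'):
    im,W=cloud(n);A=W.reshape(-1,3);A=A[np.isfinite(A[:,0])]
    im=W=None
    im,W=cloud(n)
    hsv=cv2.cvtColor(im,cv2.COLOR_RGB2HSV)
    m=(hsv[...,0]>8)&(hsv[...,0]<24)&(hsv[...,1]>150)&np.isfinite(W[...,0])
    p=W[m];c,s=np.cos(.4815),np.sin(.4815);d=p[:,:2]-[.5738,.21956]
    q=np.c_[d@[c,s],d@[-s,c],p[:,2]];q=q[(abs(q[:,0])<.05)&(q[:,1]<-.06)&(q[:,1]>-.1)&(q[:,2]>.14)]
    print(n,len(q),q.mean(0) if len(q) else '',q.min(0),q.max(0))
    x=fit(A);print(x[:4])
E
```

```text
0.0726
t 7.13 tcp [0.6168 0.1467 0.2262] tipz 0.1536 carb xy (np.float64(0.0044), np.float64(-0.0844)) F [-0.85 -0.92 -1.44] w 0.0001
q [ 0.234  0.547  0.259  1.283 -0.     1.324] yaw 27.52 z [-1.e-04 -0.e+00 -1.e+00]
rotvec to desired deg [-0.    0.01 -0.07]
shift in tool [-0.0004 -0.0004  0.0006]
s5 64 [ 0.03444941 -0.08184022  0.29136893] [ 0.02024536 -0.09791534  0.16778019] [ 0.04977952 -0.06472732  0.47579113]
(array([0.57436142, 0.21808514, 0.50021796]), np.float64(0.0005465095720819187), np.float64(0.0001544302572161163), 208)Traceback (most recent call last):
  File "<stdin>", line 12, in <module>
    return umr_minimum(a, axis, None, out, keepdims, initial, where)
ValueError: zero-size array to reduction operation minimum which has no identity
```

View pics/w5.png

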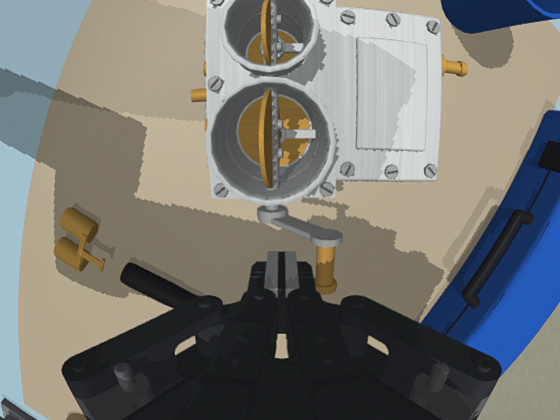

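```bash
cat > pin.py <<'E'
from h import *
import sys
def pin(n):
    im,W=cloud(n)
    hsv=cv2.cvtColor(im,cv2.COLOR_RGB2HSV)
    m=(hsv[...,0]>8)&(hsv[...,0]<24)&(hsv[...,1]>150)&np.isfinite(W[...,0])
    p=W[m];c,s=np.cos(.4815),np.sin(.4815);d=p[:,:2]-[.5738,.21956]
    q=np.c_[d@[c,s],d@[-s,c],p[:,2]];q=q[(abs(q[:,0])<.05)&(q[:,1]<-.06)&(q[:,1]>-.1)&(q[:,2]>.14)&(q[:,2]<.19)]
    if len(q): print(n,len(q),q.mean(0).round(4),q.min(0).round(4),q.max(0).round(4))
for n in sys.argv[1:]: pin(n)
E
python3 pin.py s0 s5 d0 d5
```

```text
s0 25 [-0.0222 -0.0781  0.172 ] [-0.0252 -0.0897  0.1673] [-0.0184 -0.0665  0.1766]
s5 28 [ 0.0252 -0.0786  0.1723] [ 0.0202 -0.0899  0.1678] [ 0.0298 -0.0666  0.177 ]
d0 8 [-0.0242 -0.0749  0.1719] [-0.0264 -0.0867  0.1695] [-0.021  -0.0648  0.1747]
```

The pin now measures about 0.6 rad past vertical, which puts the choke at about 1.35. I'll nudge it to the stop in 1 mm steps.

>>> {"api": "drive_tool", "payload": {
  "steps": [0.001,0,0,0,0,0,1,0.001,0,0,0,0,0,1,0,0,0,0,0,0,1,0,0,0,0,0,0,1]
}}

```text
clock: 7.62
eef_pos: [0.6178, 0.1473, 0.2262]
tool_rot: [0.971, 0.238, -0.001, 0.0]
ft_force: [-3.8, -2.3, -0.6]
grip_width: -0.0
```

```bash
python3 go.py 0.004 -0.084 0.153
python3 - <<'E'
from h import *
save('wrist','w6');save('scene','s6')
E
python3 pin.py s6
```

```text
0.0726
t 7.62 tcp [0.6178 0.1473 0.2262] tipz 0.1536 carb xy (np.float64(0.0055), np.float64(-0.0844)) F [-3.78 -2.28 -0.58] w -0.0
q [ 0.234  0.55   0.265  1.287 -0.     1.325] yaw 27.51 z [-1.9e-03 -9.0e-04 -1.0e+00]
rotvec to desired deg [-0.    0.12 -0.08]
shift in tool [-0.0015 -0.0004  0.0006]
s6 28 [ 0.0241 -0.0781  0.1701] [ 0.014  -0.0907  0.1639] [ 0.028  -0.0659  0.1755]
```

View pics/w6.png

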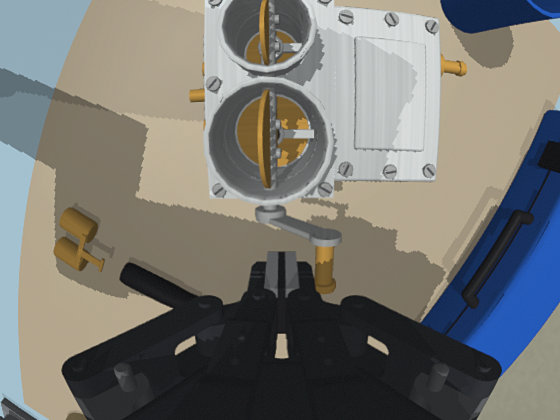

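Force rose to 4.4 N and the fingers stopped 1 mm short, so the choke is at its stop with the flaps on edge. Backing off and rising.

>>> {"api": "drive_tool", "payload": {
  "steps": [-0.003,0,0,0,0,0,1,-0.005,0,0,0,0,0,1,-0.005,0,0,0,0,0,1,-0.005,0,0,0,0,0,1,0,0,-0.012,0,0,0,1,0,0,-0.02,0,0,0,1,0,0,-0.02,0,0,0,1,0,0,-0.02,0,0,0,1]
}}

```text
clock: 8.38
eef_pos: [0.6023, 0.1392, 0.2994]
tool_rot: [0.971, 0.238, 0.0, -0.0]
ft_force: [1.3, 0.5, 0.1]
grip_width: -0.0002
```

>>> {"api": "drive_tool", "payload": {
  "steps": [-0.02,0,0,0,0,0,1,-0.02,0,0,0,0,0,1,-0.02,0,0,0,0,0,1,-0.02,0,0,0,0,0,1,0,0,0,0,0,0,1]
}}

```text
clock: 8.8
eef_pos: [0.5286, 0.101, 0.299]
tool_rot: [0.971, 0.237, -0.001, 0.0]
ft_force: [-0.4, -0.2, 0.1]
grip_width: 0.0
```

```bash
python3 - <<'E'
from h import *
save('wrist','w7');save('scene','s7');save('side','d7')
for a,b in(('d7',(110,235,240,330)),('s7',(165,260,300,400))):
    im=cv2.imread(f'pics/{a}.png');cv2.imwrite(f'pics/{a}c.png',cv2.resize(im[b[0]:b[1],b[2]:b[3]],None,fx=5,fy=5,interpolation=cv2.INTER_CUBIC))
E
python3 pin.py s7 d7
sed -i "s/('s0','d0')/('s7','d7')/" fit.py; python3 fit.py; python3 go.py 0 0.028 0.205
```

```text
s7 26 [ 0.0263 -0.0777  0.1713] [ 0.0226 -0.089   0.1651] [ 0.0289 -0.067   0.1747]
d7 8 [ 0.0236 -0.0746  0.1698] [ 0.0206 -0.0886  0.1674] [ 0.0263 -0.0636  0.1715]
s7 [0.57487115 0.21782396 0.48234534] 27.63635245089861 0.0005809166834907437 0.00014199825271914973 222
pin [ 0.02218354 -0.06721604  0.17013313] [-0.00436272 -0.08782881  0.16184155] [ 0.03252532 -0.01743736  0.17812397]
d7 [0.57260406 0.2199211  0.48083733] 27.54994935712103 0.0005175576276840123 0.00032088985490636855 159
pin [ 0.02253258 -0.07094778  0.16780444] [-0.00387197 -0.08942341  0.16103111] [ 0.03176366 -0.02541121  0.17397783]
both (array([0.57379635, 0.21955582, 0.48154206]), np.float64(0.0002439137501032808), np.float64(0.00013968017058381792), 314)
small 0.5608282468861056 0.24437171383139386
large 0.5849118610514952 0.19828506143905097
shaft 0.6094586216431422 0.15131212726993226
start 0.5562817150365927 0.12352334169448272
0.0726
t 8.95 tcp [0.532  0.1024 0.2991] tipz 0.2265 carb xy (np.float64(-0.0913), np.float64(-0.0845)) F [-0.77 -0.19 -0.46] w 0.0001
q [0.19  0.324 0.106 1.35  0.    1.281] yaw 27.51 z [ 2.3e-03  7.0e-04 -1.0e+00]
rotvec to desired deg [ 0.03 -0.13 -0.08]
shift in tool [ 0.0911 -0.1126  0.0216]
```

View pics/s7c.png

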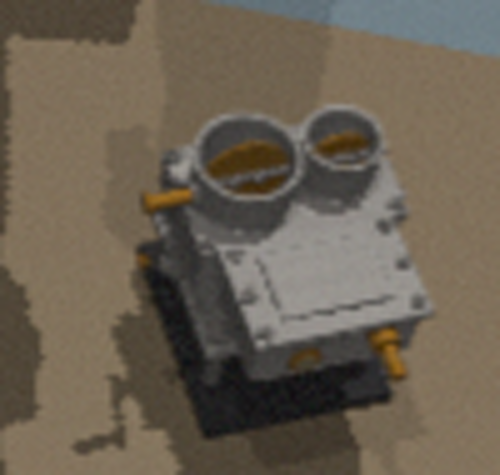

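View pics/d7c.png

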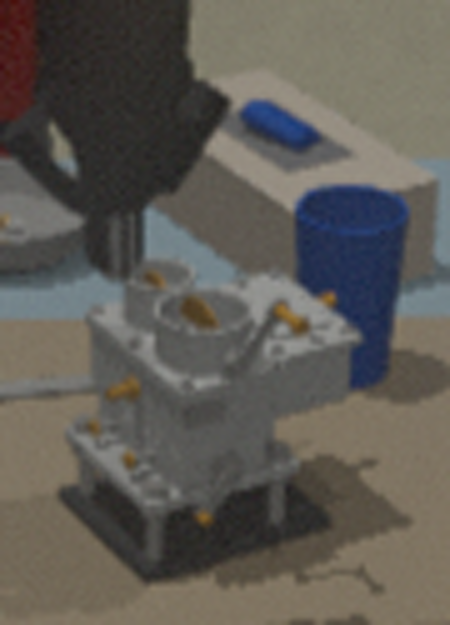

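The carburettor hasn't moved (under 1 mm) and the pin is at its open end (x about +24 mm). Moving over the small throat.

>>> {"api": "drive_tool", "payload": {
  "steps": [0.0114,-0.014,0,0,0,0,1,0.0114,-0.014,0,0,0,0,1,0.0114,-0.014,0,0,0,0,1,0.0114,-0.014,0,0,0,0,1,0.0114,-0.014,0,0,0,0,1,0.0114,-0.014,0,0,0,0,1,0.0114,-0.014,0,0,0,0,1,0.0114,-0.014,0,0,0,0,1]
}}

```text
clock: 9.62
eef_pos: [0.5617, 0.2455, 0.298]
tool_rot: [0.971, 0.238, 0.0, -0.0]
ft_force: [-0.1, -0.1, -0.4]
grip_width: 0.0
```

>>> {"api": "drive_tool", "payload": {
  "steps": [0,0,0,0,0,0,1,0,0,0,0,0,0,1]
}}

```text
clock: 9.78
eef_pos: [0.5613, 0.2452, 0.2976]
tool_rot: [0.971, 0.239, -0.0, 0.0]
ft_force: [0.5, -0.3, 1.1]
grip_width: 0.0
```

```bash
python3 go.py 0 0.028 0.178;python3 - <<'E'
from h import *
save('wrist','w8');save('side','d8')
E
```

```text
0.0726
t 9.78 tcp [0.5613 0.2452 0.2976] tipz 0.225 carb xy (np.float64(0.0008), np.float64(0.0285)) F [ 0.5  -0.29  1.09] w 0.0
q [ 0.412  0.472  0.323  1.422 -0.     1.5  ] yaw 27.64 z [-1.e-04 -2.e-04 -1.e+00]
rotvec to desired deg [0.01 0.01 0.05]
shift in tool [-0.0007  0.0005  0.047 ]
```

View pics/w8.png

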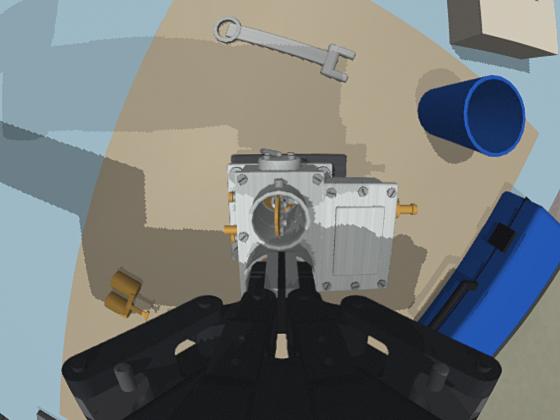

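Run:
```python
from h import *
z=np.load('pics/w8.npz');R=cv2.Rodrigues(z['rvec'])[0];t=z['tvec'].reshape(3);K=z['mtx']
c,s=np.cos(.4815),np.sin(.4815)
def pr(x,y,h):
    p=R@np.array([.5738+c*x-s*y,.21956+s*x+c*y,h])+t
    r=np.hypot(p[0],p[1]);th=np.arctan2(r,p[2]);return (K[0,2]+K[0,0]*th*p[0]/r, K[1,2]+K[1,1]*th*p[1]/r)
print('small',pr(0,.028,.156),'edges x',pr(-.022,.028,.156),pr(.022,.028,.156),'large',pr(0,-.024,.156),'tip',pr(0.0008,.0285,.225))
```

```text
small (np.float64(280.0584070499062), np.float64(221.60159316416124)) edges x (np.float64(248.29853182801844), np.float64(221.52145650392458)) (np.float64(311.83955773259794), np.float64(221.59526810613065)) large (np.float64(280.0790960412511), np.float64(286.70752454709145)) tip (np.float64(281.1871131647752), np.float64(267.03781406381444))
```

The projected small throat lands on the seen horn, with centre (280,221) and edges 248–312, and the tips at (281,267) match. I'm descending 47 mm to tips at 0.178.

>>> {"api": "drive_tool", "payload": {
  "steps": [-0.0007,0.0005,0.008,0,0,0,1,0,0,0.008,0,0,0,1,0,0,0.008,0,0,0,1,0,0,0.008,0,0,0,1,0,0,0.008,0,0,0,1,0,0,0.005,0,0,0,1,0,0,0.002,0,0,0,1,0,0,0,0,0,0,1]
}}

```text
clock: 10.55
eef_pos: [0.56, 0.2429, 0.2504]
tool_rot: [0.971, 0.238, -0.001, 0.0]
ft_force: [-0.7, 0.4, -0.1]
grip_width: -0.0001
```

```bash
python3 go.py 0 0.028 0.177;python3 - <<'E'
from h import *
save('side','d9');save('scene','s9')
for a,b in(('d9',(110,235,240,330)),('s9',(130,250,300,400))):
    im=cv2.imread(f'pics/{a}.png');cv2.imwrite(f'pics/{a}c.png',cv2.resize(im[b[0]:b[1],b[2]:b[3]],None,fx=5,fy=5,interpolation=cv2.INTER_CUBIC))
E
python3 pin.py s9 d9
```

```text
0.0726
t 10.55 tcp [0.56   0.2429 0.2504] tipz 0.1778 carb xy (np.float64(-0.0014), np.float64(0.0271)) F [-0.75  0.38 -0.15] w -0.0001
q [ 0.409  0.487  0.224  1.31  -0.     1.5  ] yaw 27.52 z [-1.4e-03 -6.0e-04 -1.0e+00]
rotvec to desired deg [-0.01  0.09 -0.07]
shift in tool [ 0.0014 -0.0009  0.0008]
s9 25 [ 0.0261 -0.0782  0.1712] [ 0.0227 -0.0892  0.1681] [ 0.0293 -0.0658  0.1738]
d9 5 [ 0.0255 -0.0789  0.1675] [ 0.0233 -0.0836  0.1654] [ 0.0286 -0.0692  0.1692]
```

View pics/d9c.png

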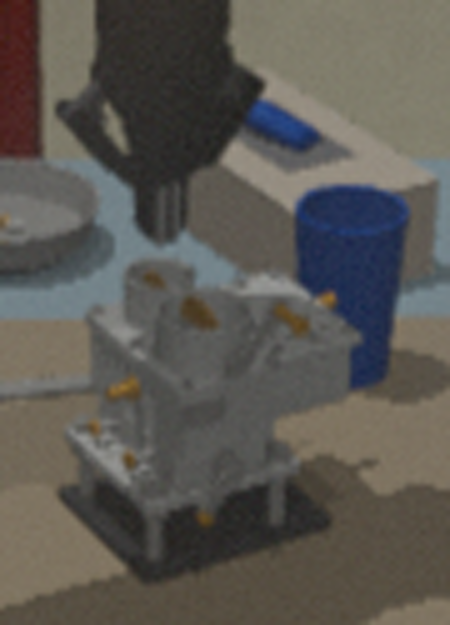

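View pics/s9c.png

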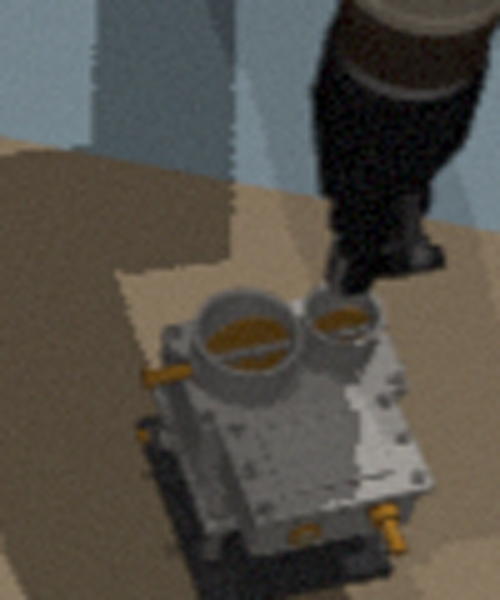

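The fingertips hang clear over the small horn, at (345,290) in the scene crop. They are within 2 mm of the axis and 22 mm above the rim. I'll hold for about 4 s.

>>> {"api": "drive_tool", "payload": {
  "steps": [0,0,0,0,0,0,1,0,0,0,0,0,0,1,0,0,0,0,0,0,1,0,0,0,0,0,0,1,0,0,0,0,0,0,1,0,0,0,0,0,0,1,0,0,0,0,0,0,1,0,0,0,0,0,0,1]
}}

```text
clock: 11.32
eef_pos: [0.5604, 0.2431, 0.2513]
tool_rot: [0.971, 0.238, 0.0, -0.0]
ft_force: [0.1, 0.5, 0.6]
grip_width: -0.0002
```

>>> {"api": "drive_tool", "payload": {
  "steps": [0,0,0,0,0,0,1,0,0,0,0,0,0,1,0,0,0,0,0,0,1,0,0,0,0,0,0,1,0,0,0,0,0,0,1,0,0,0,0,0,0,1,0,0,0,0,0,0,1,0,0,0,0,0,0,1]
}}

```text
clock: 11.98
eef_pos: [0.5604, 0.2431, 0.2513]
tool_rot: [0.971, 0.238, -0.0, 0.0]
ft_force: [0.2, -0.1, 0.4]
grip_width: -0.0
```

>>> {"api": "drive_tool", "payload": {
  "steps": [0,0,0,0,0,0,1,0,0,0,0,0,0,1,0,0,0,0,0,0,1,0,0,0,0,0,0,1,0,0,0,0,0,0,1,0,0,0,0,0,0,1,0,0,0,0,0,0,1,0,0,0,0,0,0,1]
}}

```text
clock: 12.65
eef_pos: [0.5604, 0.2431, 0.2513]
tool_rot: [0.971, 0.238, -0.0, -0.0]
ft_force: [0.6, -0.1, -0.3]
grip_width: 0.0
```

>>> {"api": "drive_tool", "payload": {
  "steps": [0,0,0,0,0,0,1,0,0,0,0,0,0,1,0,0,0,0,0,0,1,0,0,0,0,0,0,1,0,0,0,0,0,0,1,0,0,0,0,0,0,1,0,0,0,0,0,0,1,0,0,0,0,0,0,1]
}}

```text
clock: 13.32
eef_pos: [0.5604, 0.2431, 0.2513]
tool_rot: [0.971, 0.238, 0.0, -0.0]
ft_force: [-0.8, 0.6, -0.2]
grip_width: 0.0001
```

>>> {"api": "drive_tool", "payload": {
  "steps": [0,0,0,0,0,0,1,0,0,0,0,0,0,1,0,0,0,0,0,0,1,0,0,0,0,0,0,1,0,0,0,0,0,0,1,0,0,0,0,0,0,1,0,0,0,0,0,0,1,0,0,0,0,0,0,1]
}}

```text
clock: 13.98
eef_pos: [0.5603, 0.2431, 0.2513]
tool_rot: [0.971, 0.238, -0.0, 0.0]
ft_force: [1.0, 0.6, 0.0]
grip_width: -0.0006
```

>>> {"api": "drive_tool", "payload": {
  "steps": [0,0,0,0,0,0,1,0,0,0,0,0,0,1,0,0,0,0,0,0,1,0,0,0,0,0,0,1,0,0,0,0,0,0,1,0,0,0,0,0,0,1,0,0,0,0,0,0,1,0,0,0,0,0,0,1]
}}

```text
clock: 14.65
eef_pos: [0.5604, 0.2431, 0.2513]
tool_rot: [0.971, 0.238, 0.0, -0.0]
ft_force: [0.9, 0.1, -0.0]
grip_width: 0.0001
```

```bash
python3 go.py 0 0.028 0.177
python3 - <<'E'
from h import *
save('scene','s10');save('side','d10')
for a in 'sd':
    i0=cv2.imread(f'pics/{a}0.png').astype(int);i1=cv2.imread(f'pics/{a}10.png').astype(int)
    cv2.imwrite(f'pics/diff{a}.png',np.clip(abs(i1-i0)*2,0,255).astype(np.uint8))
E
python3 pin.py s10
```

```text
0.0726
t 14.65 tcp [0.5604 0.2431 0.2513] tipz 0.1787 carb xy (np.float64(-0.001), np.float64(0.0271)) F [ 0.94  0.06 -0.01] w 0.0001
q [0.409 0.486 0.226 1.31  0.    1.5  ] yaw 27.52 z [-0.e+00  1.e-04 -1.e+00]
rotvec to desired deg [-0.   -0.   -0.07]
shift in tool [ 0.001  -0.0009  0.0017]
s10 24 [ 0.0265 -0.0781  0.172 ] [ 0.0226 -0.0894  0.1677] [ 0.0303 -0.0669  0.1774]
```

View pics/s10.png

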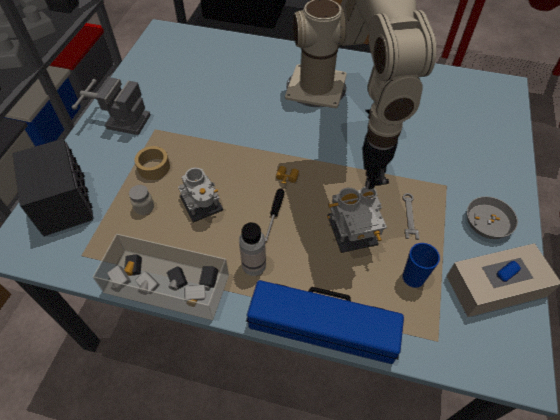

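I've held for over 4 s without moving. All bench items sit at the same pixels as in the first picture, and the pin is still at its open end. Handing in.

```bash
python3 -c "
from workcell import job_done
print(job_done())"
```

```text
the job is handed in; nothing more can be done
None
```

I opened the choke, pointed at the small throat for 4.1 s, and handed the job in at about 15 s of the 48 s. No verdict was reported, so the results below are my own measurements.

- **Choke:** I pushed the pin towards +x with closed fingertips until the force rose to about 4.4 N and the fingers stopped about 1 mm short. I took that as the stop. Afterwards the pin measured about 24 mm to the +x side, which puts the choke at about 1.4 rad. The pin was still there after the hold.
- **Pointing:** The fingertips stayed about 1.5 mm from the small throat's axis and 22–23 mm above its rim. The force readings were only sensor noise (about 1 N or less), so they can't prove contact below 0.1 N. The pictures show the fingers clear of the carburettor.
- **Carburettor and bench:** Refitting the carburettor after the push put it within about 1 mm of where it started, at the same yaw. By eye, every other item stands where it did in the first scene picture.
- **Disagreement:** The two fixed cameras differed by about 2–3 mm on the carburettor's position, well within the tolerances. I planned the moves from a fit to both cameras' points.

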